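Put the lids back on the pans

TASK

The washed pans are back on the hob with their lids lying beside it: put each lid on the pan it belongs to, the one of its own colour and size, so that it sits level and fully down on the rim. Set the lids down rather than dropping them, and do not shift the pans, the pepper mill or the kitchen timer.

Things in the scene. Friction and masses are not known exactly. Their poses are not given: they have to be found in the camera images.
- lid_red: Loose round lid, bright red enamel, about 450 g, right way up on the worktop. Origin: centre of its underside. From there up: conical skirt to 10 mm (133 mm across at its foot, 145 at its top), flange 166 mm across to 13.5 mm, low dome to 22 mm, stem 16 mm across to 31 mm, then the round knob to grip: on the axis, 30 mm across, from 31 to 48 mm.
- pan_red: Open empty pan, bright red enamel, loose, 160 mm outer, 153 mm inner diameter, rim 85 mm above its origin. Origin: centre of its underside, on the black glass hob (z = 0). Two loop handles 20 mm below the rim stand out 24 mm along its +y and -y. Takes lid_red: seated, the flange lies on the rim, the skirt hangs inside, and the lid's origin is 75 mm above the pan's.
- lid_steel: Loose round lid, plain brushed stainless steel, about 320 g, right way up on the worktop. Origin: centre of its underside. From there up: conical skirt to 10 mm (113 mm across at its foot, 125 at its top), flange 146 mm across to 13.5 mm, low dome to 22 mm, stem 16 mm across to 31 mm, then the round knob to grip: on the axis, 30 mm across, from 31 to 48 mm.
- pan_steel: Open empty pan, plain brushed stainless steel, loose, 140 mm outer, 133 mm inner diameter, rim 95 mm above its origin. Origin: centre of its underside, on the black glass hob (z = 0). Two loop handles 20 mm below the rim stand out 24 mm along its +y and -y. Takes lid_steel: seated, the flange lies on the rim, the skirt hangs inside, and the lid's origin is 85 mm above the pan's.
- lid_blue: Loose round lid, dark blue enamel, about 250 g, right way up on the worktop. Origin: centre of its underside. From there up: conical skirt to 10 mm (93 mm across at its foot, 105 at its top), flange 126 mm across to 13.5 mm, low dome to 22 mm, stem 16 mm across to 31 mm, then the round knob to grip: on the axis, 30 mm across, from 31 to 48 mm.
- pan_blue: Open empty pan, dark blue enamel, loose, 120 mm outer, 113 mm inner diameter, rim 75 mm above its origin. Origin: centre of its underside, on the black glass hob (z = 0). Two loop handles 20 mm below the rim stand out 24 mm along its +y and -y. Takes lid_blue: seated, the flange lies on the rim, the skirt hangs inside, and the lid's origin is 65 mm above the pan's.
- lid_cream: Loose round lid, cream (pale yellow) enamel, about 170 g, right way up on the worktop. Origin: centre of its underside. From there up: conical skirt to 10 mm (73 mm across at its foot, 85 at its top), flange 106 mm across to 13.5 mm, low dome to 22 mm, stem 16 mm across to 31 mm, then the round knob to grip: on the axis, 30 mm across, from 31 to 48 mm.
- pan_cream: Open empty pan, cream (pale yellow) enamel, loose, 100 mm outer, 93 mm inner diameter, rim 55 mm above its origin. Origin: centre of its underside, on the black glass hob (z = 0). Two loop handles 20 mm below the rim stand out 24 mm along its +y and -y. Takes lid_cream: seated, the flange lies on the rim, the skirt hangs inside, and the lid's origin is 45 mm above the pan's.
- pepper_mill: Turned dark-wood pepper mill, 48 mm across, 120 mm tall, loose, standing on the hob between the pans. Origin: centre of its foot. Not to be moved.
- kitchen_timer: Round kitchen timer, white with a green dial, 58 mm across, 45 mm tall, loose, on the worktop beyond the lids. Origin: centre of its underside. Not to be moved.
Mind the look-alikes: they are no part of the job. What is shaped like the lid_steel but green is not meant.

How it is judged:
By the outcome, as a careful person would: the job done as asked, in the order asked, and still so for the second after the job is handed in, with the robot touching nothing.
It also fails if it takes over 109 s, if anything falls off the work surface, if the arm or the gripper's body presses on something with over 40 N, if the wrist force passes 120 N, or if a joint passes its speed limit or range.

ROBOT

A 6-joint arm with a two-finger parallel gripper is mounted at the origin on the work surface. World frame = base frame: x ahead of the robot, y to its left, z up, the work surface at z = 0. Lengths are in m, angles in degrees, forces in N, time in s.
With the tool pointing down it reaches from about 0.4 to 0.825 m from the base axis. Payload 7 kg.
Tool frame: the origin (TCP) lies between the finger pads; the fingertips stand 25 mm ahead of it and the grasp point (between the pads) lies 6 mm ahead of it; z points along the fingers, y is the line along which they close (so a half turn about z gives the same grasp; the last joint's range is limited). The gripper opens to 88 mm and grips with 3 to 60 N. Pads are 19 mm wide; open, the fingers measure 130 mm over their backs; the gripper's body (78 mm by 193 mm) begins 47 mm behind the grasp point.
Start: joints at [-58.551, 20.546, 0.682, 0, -70.136, -16.507], TCP at [0.174, -0.652, 0.214] pointing down, gripper open.
Joint ranges: [-176.03, 176.03], [-82.01, 121.73], [-58.28, 71.71], [-173.87, 95.51], [-174.79, -0.11], [-173.66, 173.66]. Speed limits (degrees/s): [136.94, 136.94, 172.46, 180, 180, 180].

INTERFACE

Orientations are given as [roll, pitch, yaw] about the fixed x, y, z axes, in that order (R = Rz(yaw) Ry(pitch) Rx(roll)).
In Python, from plant import status, optics, job gives the robot as it stands. The module is installed in compiled form; this text tells all that it offers.
- The arm moves only by the shell command python3 -m pendant 'ROWS'. ROWS is a JSON list of rows, 1 to 8 of them, each an object with the fields trans (a list: dx, dy, dz in m), yaw (a turn about the tool's z in degrees), aperture (the finger opening in m); a field left out counts as zero (the opening has to be given); each row is the pose to reach, as a shift and turn from the pose commanded when the command began, along the tool's axes at that moment; what a row does not reach only later rows make up. A row lasts 1/8 s, in which the tool goes at most 0.0625 m and 10.7 degrees, less where a joint would pass 70% of its speed; a pose out of reach is approached as far as the arm can. The fingers move at their own pace and stop on an object; the grip force is fixed at half the most. Time passes only in rows, so rows that do not move let the fingers close. It prints the time, the measured TCP pose, the force, the opening and the grip force at its end. Input that does not fit is refused with a message, and nothing moves.
- status.get_obs(): the state, without advancing time (a new reading comes with each control period).
- optics.snapshot(name): name is "scene" or "side" or "wrist"; returns a dict with "frame" (480x640x3 uint8, red, green, blue), "z_map" (480x640 float32, m along the optical axis (not along the pixel's ray), 0 where there is no reading), "fovy" (degrees; the focal length in pixels is half the picture's height over the tangent of half this angle, whatever the lens; pixels are square), "cx", "cy" (the principal point, pixels), "k1" (the pictures are not rectified: a ray, as slopes to the right and down, at radius r is drawn at 1 + k1 r^2 times it, then the intrinsics apply), "R" (3x3) and "t" (3): a world point X has camera coordinates R X + t; the wrist camera has in their place "T_tool_cam" (4x4, takes a point from camera to tool coordinates, whose origin is the TCP and whose axes are the flange's). Camera axes: x right, y down, z forward; pixel columns grow to the right and rows downward; lengths in m; the calibration is good to about 2 mm. A picture is of the moment at which its call begins: read the wrist's pose just before it.
- job.close_job(): hands the job in; it is judged then, once.
The state is a dict: "clock": time; "joint_pos": joint angles; "qvel": joint speeds; "tau": joint torques, N m; "tool_pos": TCP position; "orientation": TCP orientation; "force": force on the tool from outside, world axes, zero at the start; "moment": the same for the moment, N m; "opening": finger opening in m; "gripper_force": force on a finger pad.
Only numpy, scipy, OpenCV 4.12 (cv2) and the standard library are available. Lean on these libraries where they do the work, as an engineer would, in place of code of your own. Each camera call takes 0.05 s, during which the arm holds its last target. There are 200 camera calls.

## Working session

There is one attempt and no reset: what is moved stays moved. The work goes in short steps, Python scripts to look and compute and a shell command to move; the robot and the scene stay as the last step left them, time stands still between calls to the robot, and variables do not carry over. Pictures are saved under pics/ and viewed, at most 14 in all, crops included, and the job is handed in when it is done.

```bash
mkdir -p pics
cat > h.py <<'E'
import numpy as np, cv2
from plant import status, optics, job
from scipy.spatial.transform import Rotation as Ro
def f(s): return 240/np.tan(np.radians(s["fovy"]/2))
def cloud(s, obs=None):
    F=f(s); K=np.array([[F,0,s["cx"]],[0,F,s["cy"]],[0,0,1.]])
    v,u=np.mgrid[0:480,0:640]
    p=cv2.undistortPoints(np.stack([u,v],-1).reshape(-1,1,2).astype(np.float64),K,np.array([s["k1"],0,0,0.])).reshape(480,640,2)
    z=s["z_map"].astype(float)
    P=np.dstack([p[...,0]*z,p[...,1]*z,z])
    if "R" in s: W=(P-s["t"])@np.array(s["R"])
    else:
        T=np.array(s["T_tool_cam"]); R=Ro.from_euler("xyz",obs["orientation"],degrees=True).as_matrix()
        W=(P@T[:3,:3].T+T[:3,3])@R.T+obs["tool_pos"]
    W[z==0]=np.nan
    return W
def save(n,img): cv2.imwrite("pics/"+n,img[...,::-1])
E
python3 - <<'E'
from h import *
o=status.get_obs(); print(o)
for n in("scene","side"):
    s=optics.snapshot(n); save(n+".png",s["frame"]); np.save(n+".npy",cloud(s)); np.save(n+"_f.npy",s["frame"]); print(n,s["fovy"],s["k1"],-np.array(s["R"]).T@s["t"])
E
```

```text
{'clock': 0.0, 'joint_pos': array([-5.85499566e+01,  2.05900061e+01,  6.32524553e-01, -2.13867047e-02,
       -7.01356489e+01, -1.65085631e+01]), 'qvel': array([ 0.08455864, -0.04257007, -0.08772018, -0.03252923,  0.02968671,
        0.0140626 ]), 'tau': array([-9.02587344e-04, -5.82722139e+01,  2.93054849e+01,  6.99767634e+00,
        6.89112276e-03, -1.49005054e-04]), 'tool_pos': array([ 0.17389651, -0.65167249,  0.21352536]), 'orientation': array([ 1.79904995e+02, -7.19051505e-03, -1.65065797e+02]), 'force': array([ 0.1447168 , -0.04223223,  0.88279598]), 'moment': array([-0.02855421,  0.00743433, -0.01520241]), 'gripper_force': 0.0, 'opening': 0.08764013341964881}
scene 57.555921407844906 -0.1059579079626273 [ 1.17539091 -0.78404997  0.7807944 ]
side 51.08498940402484 -0.14125612141297125 [0.19008301 0.66508675 0.59757169]
```

View pics/scene.png

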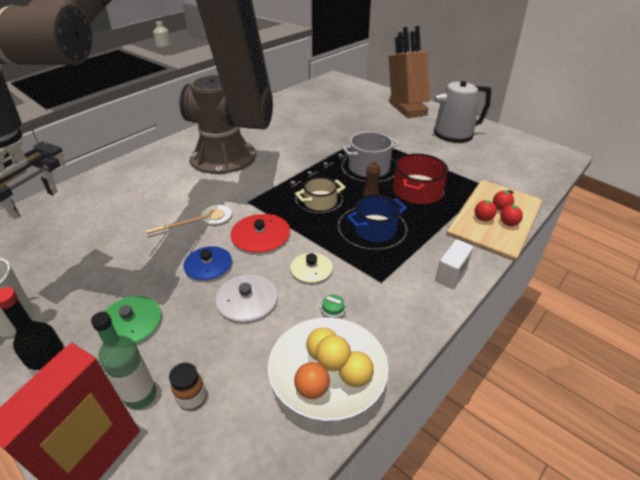

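View pics/side.png

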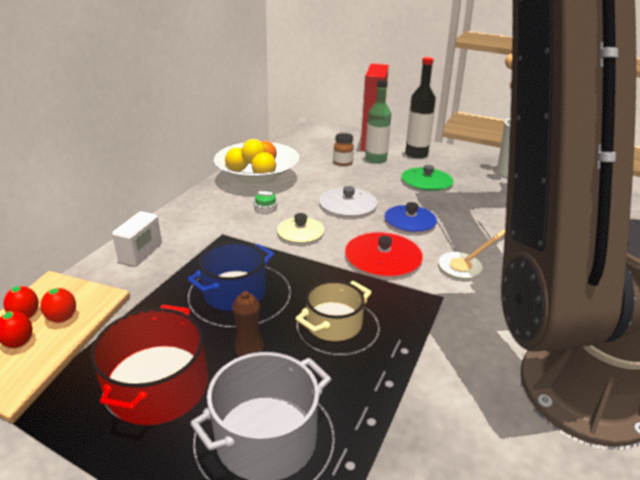

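The scene view shows the lids: red (260,232), blue (208,262), cream (312,267), steel (246,297). The pans are red (420,178), steel (371,153), blue (377,217) and cream (321,194). Two items are shaped like lid_steel: (246,297), grey, and (130,318), green. The grey one fits and the green one is the decoy. Next I'll measure positions and check the lids in an enlarged crop.

```bash
cat > m.py <<'E'
from h import *
from scipy.optimize import least_squares
S=np.load("scene.npy");D=np.load("side.npy")
def circ(P,c,r):
    return least_squares(lambda q:np.hypot(P[:,0]-q[0],P[:,1]-q[1])-r,c,loss="soft_l1",f_scale=.002).x
def near(W,c,r,z0,z1):
    P=W.reshape(-1,3); return P[(np.hypot(P[:,0]-c[0],P[:,1]-c[1])<r)&(P[:,2]>z0)&(P[:,2]<z1)]
lids={"red":((260,232),(384,254),.083),"steel":((246,297),(348,202),.073),"blue":((208,262),(411,217),.063),"cream":((312,267),(300,230),.053)}
pans={"red":((420,165),.080,.0765,.085),"steel":((371,143),.070,.0665,.095),"blue":((377,206),.06,.0565,.075),"cream":((321,187),.05,.0465,.055)}
if __name__=="__main__":
  for n,(a,b,r) in lids.items():
    for W,p in((S,a),(D,b)):
        c=np.nanmedian(W[p[1]-4:p[1]+5,p[0]-4:p[0]+5].reshape(-1,3),axis=0)[:2]
        for _ in range(3):
            P=near(W,c,r+.012,.008,.03).astype(np.float32); e,R=cv2.minEnclosingCircle(P[:,:2].copy()); c=np.array(e)
        K=near(W,c,.03,.034,.046); k=circ(K,c,.015)
        print("lid",n,"flange",c.round(4),round(R,4),"knob",k.round(4),len(K),"ztop",near(W,c,.03,.03,.07)[:,2].max().round(4))
  for n,(a,r,ri,h) in pans.items():
    c=np.nanmedian(S[a[1]-12:a[1]+40,a[0]-15:a[0]+16].reshape(-1,3),axis=0)[:2]
    for _ in range(5):
      cs=[]
      for W in(S,D):
        P=near(W,c,r+.015,h-.004,h+.004); cs.append(circ(P,c,(r+ri)/2)); 
      c=np.mean(cs,axis=0)
    print("pan",n,cs[0].round(4),cs[1].round(4),len(P))
    H=[near(W,c,r+.035,h-.03,h-.012) for W in(S,D)]
    H=np.vstack(H); H=H[np.hypot(*(H[:,:2]-c).T)>r+.01]
    if len(H): an=np.arctan2(*(H[:,:2]-c).T[::-1]); print("  handle deg",np.degrees(np.angle(np.exp(2j*an).mean())/2).round(1),len(H))
  for n,p,W in(("mill",(373,168),S),("timer",(334,303),S)):
    print(n,np.nanmedian(W[p[1]-3:p[1]+4,p[0]-3:p[0]+4].reshape(-1,3),axis=0).round(3))
E
python3 m.py
python3 - <<'E'
import numpy as np,cv2
f=np.load("scene_f.npy")[200:360,90:350]; cv2.imwrite("pics/crop.png",cv2.resize(f[...,::-1],None,fx=3,fy=3,interpolation=3))
E
```

```text
lid red flange [ 0.4282 -0.2027] 0.0846 knob [ 0.4277 -0.2027] 38 ztop 0.0513
lid red flange [ 0.4265 -0.2029] 0.0867 knob [ 0.4265 -0.2026] 84 ztop 0.0495
lid steel flange [ 0.5839 -0.3866] 0.0747 knob [ 0.5835 -0.387 ] 49 ztop 0.0522
lid steel flange [ 0.5813 -0.3852] 0.0753 knob [ 0.5827 -0.386 ] 52 ztop 0.0492
lid blue flange [ 0.4179 -0.3795] 0.0656 knob [ 0.4174 -0.3783] 46 ztop 0.0524
lid blue flange [ 0.4162 -0.3752] 0.0664 knob [ 0.4182 -0.3755] 64 ztop 0.0502
lid cream flange [ 0.6274 -0.2077] 0.055 knob [ 0.6276 -0.2077] 50 ztop 0.051
lid cream flange [ 0.6261 -0.207 ] 0.0545 knob [ 0.6268 -0.208 ] 64 ztop 0.0495
pan red [0.6268 0.2896] [0.6255 0.2929] 1244
  handle deg -74.0 423
pan steel [0.4266 0.2952] [0.4255 0.3001] 1433
  handle deg 64.5 611
pan blue [0.646  0.0366] [0.6445 0.0397] 516
  handle deg 71.9 322
pan cream [0.4412 0.0317] [0.4386 0.0347] 507
  handle deg 71.4 327
mill [0.545 0.149 0.107]
timer [ 0.765 -0.28   0.039]
```

View pics/crop.png

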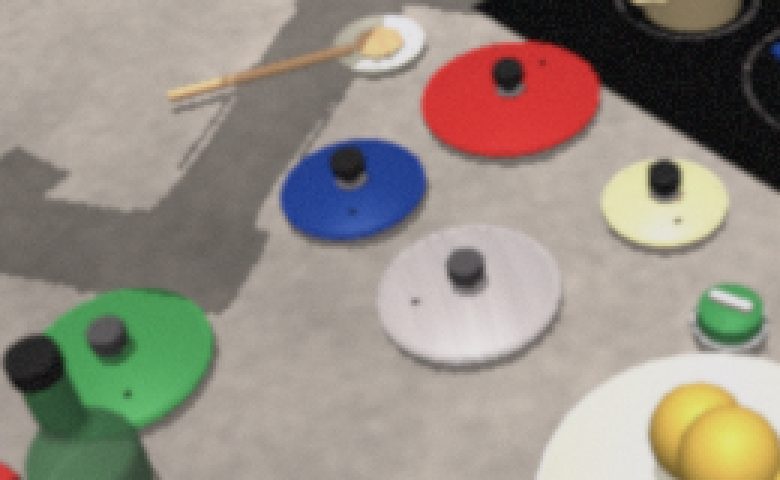

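The crop shows the red, blue, steel (grey, at crop (468,270)) and cream lids with black knobs; the green one at (108,335) is the decoy. Poses are good to a few mm, so I'll scout once with the wrist camera to refine the pans.

```bash
cat > d.py <<'E'
import sys; from h import *
# usage: d.py x y z -> shift in tool axes
o=status.get_obs(); yaw=np.radians(o["orientation"][2]); t=np.array(list(map(float,sys.argv[1:4])))
R=Ro.from_euler("xyz",[180,0,o["orientation"][2]],degrees=True).as_matrix()
print("t",round(o["clock"],2),o["tool_pos"].round(4),o["orientation"].round(2),"shift",(R.T@(t-o["tool_pos"])).round(4),"op",o["opening"].round(4))
E
python3 d.py .5 -.28 .36
```

```text
Traceback (most recent call last):
  File "d.py", line 5, in <module>
    print("t",round(o["clock"],2),o["tool_pos"].round(4),o["orientation"].round(2),"shift",(R.T@(t-o["tool_pos"])).round(4),"op",o["opening"].round(4))
                                                                                                                                 ^^^^^^^^^^^^^^^^^^
AttributeError: 'float' object has no attribute 'round'
```

```bash
sed -i 's/,"op",.*/)/' d.py
python3 d.py .5 -.28 .36
```

```text
t 0.1 [ 0.1739 -0.6518  0.2136] [ 1.7992e+02 -1.0000e-02 -1.6506e+02] shift [-0.4109  0.2752 -0.1464]
```

```bash
python3 -m pendant '[{"trans":[0, 0, -0.06], "aperture":0.06}, {"trans":[-0.41, 0.275, -0.146], "aperture":0.06}, {"trans":[-0.41, 0.275, -0.146], "aperture":0.06}, {"trans":[-0.41, 0.275, -0.146], "aperture":0.06}, {"trans":[-0.41, 0.275, -0.146], "aperture":0.06}, {"trans":[-0.41, 0.275, -0.146], "aperture":0.06}, {"trans":[-0.41, 0.275, -0.146], "aperture":0.06}, {"trans":[-0.41, 0.275, -0.146], "aperture":0.06}]'
python3 -m pendant '[{"trans":[-0.41, 0.275, -0.146], "aperture":0.06}]' >/dev/null & wait; python3 d.py .53 .10 .36
```

```text
clock: 1.1
tool_pos: [0.4588, -0.326, 0.3498]
orientation: [180.0, -0.0, -165.1]
force: [1.6, -0.5, 0.6]
opening: 0.0603
gripper_force: 0.0
t 1.23 [ 0.4981 -0.2808  0.3671] [ 1.7995e+02 -5.0000e-02 -1.6505e+02] shift [-0.1291  0.3597  0.0071]
```

```bash
cat > w.py <<'E'
import sys; from m import *
o=status.get_obs(); s=optics.snapshot("wrist"); W=cloud(s,o); n=sys.argv[1]
save(n+".png",s["frame"]); print("t",o["clock"],o["tool_pos"].round(4),o["orientation"].round(2),"vel",np.abs(o["qvel"]).max().round(2))
L0={"red":(.427,-.2027),"steel":(.583,-.3862),"blue":(.4178,-.377),"cream":(.6272,-.2078)}
P0={"red":(.626,.291),"steel":(.426,.2976),"blue":(.645,.038),"cream":(.44,.033)}
seat={"red":.075,"steel":.085,"blue":.065,"cream":.045}
for k,c in L0.items():
    for z,w in((0,L0[k]),(seat[k],P0[k])):
        c=np.array(w); K=near(W,c,.035,z+.033,z+.0495)
        if len(K)>60: e,R=cv2.minEnclosingCircle(K[:,:2].astype(np.float32)); print("knob",k,z,np.round(e,4),round(R,4),"med",np.median(K,axis=0).round(4),len(K))
        for _ in range(4):
            P=near(W,c,lids[k][2]+.02,z+.0095,z+.03)
            if len(P)>300: e,R=cv2.minEnclosingCircle(P[:,:2].astype(np.float32)); c=np.array(e)
        if len(P)>300: A=np.c_[P[:,:2]-c,np.ones(len(P))]; rr=np.hypot(*(P[:,:2]-c).T); F=P[(rr>lids[k][2]-.012)&(rr<lids[k][2]-.002)]; print("lid",k,c.round(4),round(R,4),"flange z",np.median(F[:,2]).round(4),"tilt mm/m",(1000*np.linalg.lstsq(np.c_[F[:,:2]-c,np.ones(len(F))],F[:,2],rcond=None)[0][:2]).round(0))
for k,(_,r,ri,h) in pans.items():
    c=np.array(P0[k])
    for _ in range(4):
        P=near(W,c,r+.015,h-.004,h+.004)
        if len(P)>80: c=circ(P,c,(r+ri)/2)
    if len(P)>80: a=np.degrees(np.arctan2(*(P[:,:2]-c).T[::-1])); print("pan",k,c.round(4),len(P),"zmed",np.median(P[:,2]).round(4),"coverage",len(np.unique((a//10))))
E
python3 w.py w1
python3 -m pendant '[{"trans":[-0.13, 0.36, 0.005], "aperture":0.06}, {"trans":[-0.13, 0.36, 0.005], "aperture":0.06}, {"trans":[-0.13, 0.36, 0.005], "aperture":0.06}, {"trans":[-0.13, 0.36, 0.005], "aperture":0.06}, {"trans":[-0.13, 0.36, 0.005], "aperture":0.06}, {"trans":[-0.13, 0.36, 0.005], "aperture":0.06}, {"trans":[-0.13, 0.36, 0.005], "aperture":0.06}, {"trans":[-0.13, 0.36, 0.005], "aperture":0.06}]'
python3 w.py w2; python3 d.py .427 -.2027 .2
```

```text
t 1.225 [ 0.4981 -0.2808  0.3671] [ 1.7995e+02 -5.0000e-02 -1.6505e+02] vel 44.93
knob red 0 [ 0.4293 -0.2038] 0.0153 med [ 0.4295 -0.2048  0.0476] 507
lid red [ 0.4297 -0.2038] 0.0835 flange z 0.0138 tilt mm/m [ 2. -0.]
knob steel 0 [ 0.586  -0.3866] 0.0151 med [ 0.5836 -0.3853  0.0479] 443
lid steel [ 0.586  -0.3877] 0.0732 flange z 0.0141 tilt mm/m [-1. -0.]
knob blue 0 [ 0.4206 -0.3774] 0.015 med [ 0.4207 -0.3768  0.0477] 521
lid blue [ 0.4207 -0.378 ] 0.0633 flange z 0.014 tilt mm/m [ 1. -1.]
knob cream 0 [ 0.6288 -0.2098] 0.015 med [ 0.6269 -0.2105  0.0475] 407
lid cream [ 0.6296 -0.2095] 0.053 flange z 0.0141 tilt mm/m [-2. -3.]
lid cream [0.4418 0.0314] 0.052 flange z 0.0555 tilt mm/m [-1. -1.]
pan cream [0.4416 0.0307] 1176 zmed 0.0549 coverage 36
clock: 2.28
tool_pos: [0.53, 0.099, 0.3618]
orientation: [-180.0, -0.1, -165.0]
force: [0.6, -1.0, 0.6]
opening: 0.0598
gripper_force: 0.0
t 2.275 [0.53   0.099  0.3618] [-1.7998e+02 -6.0000e-02 -1.6497e+02] vel 1.8
knob red 0 [ 0.4297 -0.203 ] 0.0157 med [ 0.4297 -0.1998  0.0476] 661
lid red [ 0.4295 -0.2034] 0.0837 flange z 0.014 tilt mm/m [ 0. -1.]
lid red [0.6114 0.2781] 0.0777 flange z 0.0856 tilt mm/m [2. 3.]
lid steel [0.4287 0.2972] 0.0715 flange z 0.0955 tilt mm/m [ 0. -0.]
lid blue [ 0.4421 -0.2575] 0.0782 flange z 0.0194 tilt mm/m [-42.  88.]
lid blue [0.6478 0.0371] 0.0608 flange z 0.0757 tilt mm/m [-2.  0.]
knob cream 0 [ 0.6294 -0.2078] 0.0154 med [ 0.6273 -0.205   0.0475] 506
lid cream [ 0.6298 -0.2081] 0.054 flange z 0.0143 tilt mm/m [-0. -3.]
lid cream [0.4416 0.0317] 0.051 flange z 0.0556 tilt mm/m [0. 0.]
pan red [0.6276 0.2895] 735 zmed 0.0851 coverage 17
pan steel [0.4283 0.2967] 2192 zmed 0.0951 coverage 36
pan blue [0.6475 0.0371] 1078 zmed 0.0754 coverage 30
pan cream [0.4417 0.0319] 1283 zmed 0.0554 coverage 36
t 2.33 [0.5301 0.0981 0.3621] [-1.7998e+02 -3.0000e-02 -1.6504e+02] shift [ 0.1772 -0.264   0.1621]
```

```bash
python3 -c "
import cv2,numpy as np
cv2.imwrite('pics/w12.png',cv2.resize(np.hstack([cv2.imread('pics/w1.png'),cv2.imread('pics/w2.png')]),(800,300)))"
```

```text
(no output)
```

View pics/w12.png

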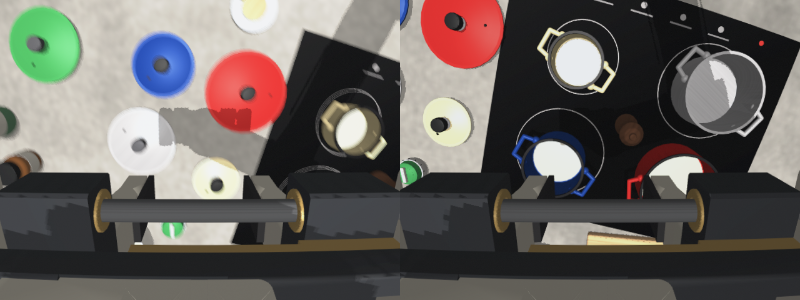

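The wrist views show all four lids and all four pans clearly: the left half has the lids (steel (141,140), green decoy (45,45)), the right half the pans. The flange and rim fits agree to about 1 mm. Red lid first.

```bash
python3 -m pendant '[{"trans":[0.175, -0.265, 0.16], "aperture":0.06}, {"trans":[0.175, -0.265, 0.16], "aperture":0.06}, {"trans":[0.175, -0.265, 0.16], "aperture":0.06}, {"trans":[0.175, -0.265, 0.16], "aperture":0.06}, {"trans":[0.175, -0.265, 0.16], "aperture":0.06}, {"trans":[0.175, -0.265, 0.16], "aperture":0.06}, {"trans":[0.175, -0.265, 0.25], "aperture":0.06}, {"trans":[0.175, -0.265, 0.25], "aperture":0.06}]'; python3 d.py .4296 -.2034 .0505
```

```text
clock: 3.32
tool_pos: [0.4265, -0.2044, 0.1099]
orientation: [179.9, -0.1, -165.3]
force: [0.4, -0.2, 0.7]
opening: 0.0598
gripper_force: 0.0
t 3.33 [ 0.4265 -0.2044  0.1099] [ 1.7993e+02 -1.5000e-01 -1.6531e+02] shift [-0.0033  0.0002  0.0594]
```

```bash
python3 -m pendant '[{"trans":[-0.001, 0, 0.03], "aperture":0.06}, {"trans":[-0.001, 0, 0.05], "aperture":0.06}, {"trans":[-0.001, 0, 0.058], "aperture":0.06}, {"trans":[-0.001, 0, 0.058], "aperture":0.06}]'; python3 d.py .4296 -.2034 .0505
```

```text
clock: 3.82
tool_pos: [0.4301, -0.2031, 0.0544]
orientation: [-180.0, -0.0, -165.1]
force: [-0.4, -0.7, 0.4]
opening: 0.0601
gripper_force: 0.0
t 3.83 [ 0.4301 -0.2031  0.0544] [-1.8000e+02 -2.0000e-02 -1.6513e+02] shift [ 0.0005 -0.0002  0.0039]
```

```bash
python3 -m pendant '[{"trans":[0, 0, 0.003], "aperture":0.04}, {"trans":[0, 0, 0.003], "aperture":0.02}, {"trans":[0, 0, 0.003], "aperture":0.02}, {"trans":[0, 0, 0.003], "aperture":0.02}, {"trans":[0, 0, 0.003], "aperture":0.02}, {"trans":[0, 0, 0.003], "aperture":0.02}]'; python3 d.py .6284 .29 .2135
```

```text
clock: 4.58
tool_pos: [0.4305, -0.2023, 0.0513]
orientation: [-180.0, 0.0, -165.1]
force: [-0.3, -0.6, 0.3]
opening: 0.0201
gripper_force: 0.0
t 4.58 [ 0.4305 -0.2023  0.0513] [-180.      0.   -165.05] shift [-0.3182  0.4246 -0.1622]
```

Run:
```python
from h import *
o=status.get_obs();print(o["opening"],o["gripper_force"],o["force"])
s=optics.snapshot("side");a=s["frame"];w=optics.snapshot("wrist")["frame"];c=optics.snapshot("scene")["frame"]
g=lambda x:cv2.resize(x,(400,300))
save("g1.png",np.vstack([np.hstack([g(a[200:320,320:480]),g(c[160:280,180:340])]),np.hstack([g(w),g(a)])]))
```

```text
0.020104557605445984 0.0 [-0.28568833 -0.5989535   0.2811704 ]
```

View pics/g1.png

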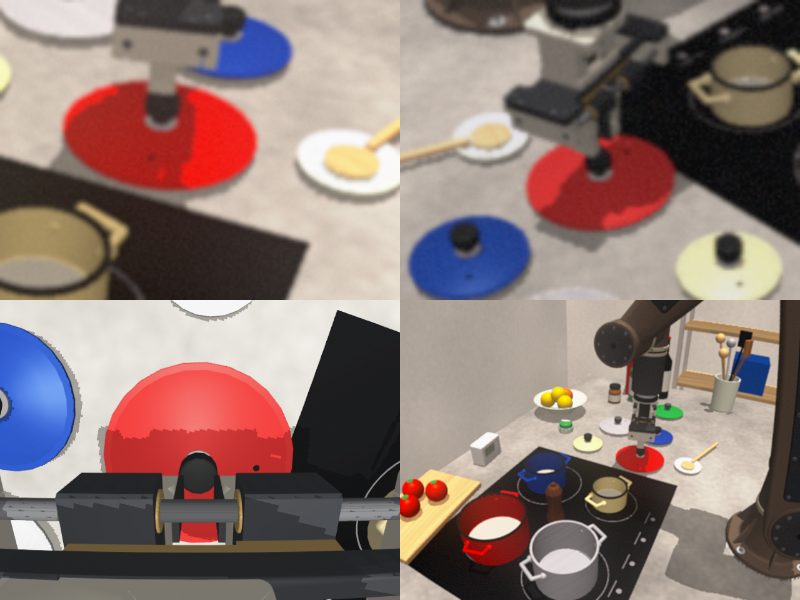

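The wrist view shows the knob (198,475) in front of the closed fingers, so the grip missed. I'll look closer.

Run:
```python
from m import *
o=status.get_obs()
s=optics.snapshot("wrist");W=cloud(s,o);f=s["frame"];print(s["T_tool_cam"].round(3))
for v in range(240,400,10): print(v,[tuple(W[v,u].round(3)) for u in(296,306,316,326,336)])
save("g2.png",cv2.resize(f[220:400,220:420],(800,720))[:600])
for n in("side","scene"):
    s=optics.snapshot(n);V=cloud(s);K=near(V,(.43,-.203),.03,.02,.08);print(n,[ (round(z,3),near(V,(.43,-.203),.035,z,z+.005)[:,:2].mean(0).round(4),len(near(V,(.43,-.203),.035,z,z+.005))) for z in np.arange(.02,.08,.005)])
```

```text
[[-0.    -0.963 -0.27   0.072]
 [ 1.    -0.    -0.001 -0.   ]
 [ 0.001 -0.27   0.963 -0.17 ]
 [ 0.     0.     0.     1.   ]]
240 [(np.float64(0.42), np.float64(-0.217), np.float64(0.022)), (np.float64(0.418), np.float64(-0.212), np.float64(0.022)), (np.float64(0.417), np.float64(-0.207), np.float64(0.023)), (np.float64(0.416), np.float64(-0.202), np.float64(0.022)), (np.float64(0.414), np.float64(-0.197), np.float64(0.021))]
250 [(np.float64(0.425), np.float64(-0.216), np.float64(0.021)), (np.float64(0.417), np.float64(-0.212), np.float64(0.041)), (np.float64(0.416), np.float64(-0.208), np.float64(0.043)), (np.float64(0.414), np.float64(-0.203), np.float64(0.044)), (np.float64(0.419), np.float64(-0.196), np.float64(0.024))]
260 [(np.float64(0.421), np.float64(-0.215), np.float64(0.047)), (np.float64(0.42), np.float64(-0.211), np.float64(0.048)), (np.float64(0.419), np.float64(-0.207), np.float64(0.047)), (np.float64(0.418), np.float64(-0.202), np.float64(0.048)), (np.float64(0.416), np.float64(-0.198), np.float64(0.048))]
270 [(np.float64(0.426), np.float64(-0.214), np.float64(0.048)
[... 4467 characters left out ...]
-0.1764]), 25)]
scene [(np.float64(0.02), array([ 0.4357, -0.2073]), 192), (np.float64(0.025), array([ 0.4382, -0.2062]), 10), (np.float64(0.03), array([ 0.4343, -0.2087]), 9), (np.float64(0.035), array([ 0.4372, -0.2102]), 16), (np.float64(0.04), array([ 0.4357, -0.2083]), 18), (np.float64(0.045), array([ 0.432 , -0.2047]), 41), (np.float64(0.05), array([ 0.4321, -0.2084]), 5), (np.float64(0.055), array([nan, nan]), 0), (np.float64(0.06), array([ 0.4304, -0.1875]), 3), (np.float64(0.065), array([ 0.4345, -0.2086]), 16), (np.float64(0.07), array([ 0.4351, -0.2018]), 25), (np.float64(0.075), array([ 0.4372, -0.2063]), 25)]<stdin>:7: RuntimeWarning: Mean of empty slice.
  ret = um.true_divide(
```

View pics/g2.png

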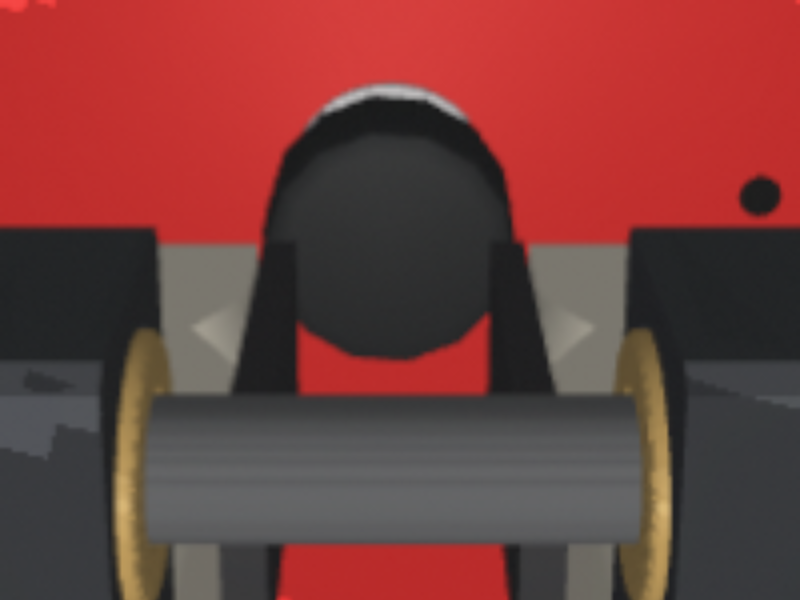

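The knob is wider than the gap between the pads and lies below them: the clouds show empty space from z 0.05 to 0.06, so the fingertips are higher than stated. I'll measure the tip height.

Run:
```python
from m import *
o=status.get_obs(); print(o["tool_pos"])
s=optics.snapshot("wrist");W=cloud(s,o)
R=Ro.from_euler("xyz",o["orientation"],degrees=True).as_matrix()
T=(W-o["tool_pos"])@R
for v in range(278,320,6): print(v,[tuple((1000*T[v,u]).round(0)) for u in(268,278,288,291,346,349,352)])
for n in("side","scene"):
    V=cloud(optics.snapshot(n)); 
    for q in range(3):
        P=near(V,(.4305,-.2023),.05,.051,.12); print(n,np.sort(P[:,2])[:12].round(4)); 
        break
    Q=(P-o["tool_pos"])@R*1000
    i=np.argsort(-Q[:,2])[:40:4]; print(Q[i].round(0).tolist())
```

```text
[ 0.43043996 -0.20235994  0.05124975]
278 [(np.float64(-7.0), np.float64(-27.0), np.float64(30.0)), (np.float64(-7.0), np.float64(-21.0), np.float64(29.0)), (np.float64(4.0), np.float64(-14.0), np.float64(3.0)), (np.float64(4.0), np.float64(-13.0), np.float64(3.0)), (np.float64(4.0), np.float64(13.0), np.float64(3.0)), (np.float64(-7.0), np.float64(16.0), np.float64(31.0)), (np.float64(-7.0), np.float64(18.0), np.float64(29.0))]
284 [(np.float64(11.0), np.float64(-20.0), np.float64(-21.0)), (np.float64(11.0), np.float64(-16.0), np.float64(-22.0)), (np.float64(9.0), np.float64(-13.0), np.float64(-17.0)), (np.float64(8.0), np.float64(-12.0), np.float64(-15.0)), (np.float64(8.0), np.float64(11.0), np.float64(-15.0)), (np.float64(9.0), np.float64(12.0), np.float64(-16.0)), (np.float64(10.0), np.float64(13.0), np.float64(-20.0))]
290 [(np.float64(11.0), np.float64(-19.0), np.float64(-27.0)), (np.float64(11.0), np.float64(-16.0), np.float64(-27.0)), (np.float64(8.0), np.float64(-12.0), np.float64(-22.0)), (np.float64(9.0), np.float64(-11.0), np.float64(-22.0)), (np.float64(10.0), np.float6
[... 1650 characters left out ...]
9.0), np.float64(10.0), np.float64(-44.0)), (np.float64(9.0), np.float64(11.0), np.float64(-44.0))]
side [0.0631 0.0643 0.0649 0.0653 0.0657 0.0661 0.0663 0.0665 0.0666 0.0667
 0.0667 0.0677]
[[-3.0, 24.0, -12.0], [9.0, 26.0, -14.0], [-7.0, 27.0, -15.0], [3.0, 27.0, -17.0], [9.0, 28.0, -18.0], [-7.0, 28.0, -18.0], [5.0, 30.0, -19.0], [3.0, 28.0, -20.0], [-5.0, 27.0, -21.0], [3.0, 27.0, -22.0]]
scene [0.0511 0.0634 0.0637 0.065  0.0651 0.0651 0.066  0.0671 0.0674 0.0676
 0.0681 0.0683]
[[-3.0, 2.0, 0.0], [-2.0, 11.0, -14.0], [-6.0, 10.0, -16.0], [-2.0, -23.0, -17.0], [-10.0, 24.0, -18.0], [-11.0, -17.0, -19.0], [-9.0, 11.0, -20.0], [-5.0, 7.0, -20.0], [2.0, 13.0, -21.0], [-10.0, 19.0, -22.0]]
```

Both cameras put the fingertips about 14 mm behind the reported TCP, not 25 mm ahead: everything sits 39 mm higher than stated. I'll use TCP z = grasp height − 0.033. Opening and going down.

```bash
python3 -m pendant '[{"aperture":0.06}, {"aperture":0.06}, {"aperture":0.06}, {"trans":[0, 0, 0.02], "aperture":0.06}, {"trans":[0, 0, 0.032], "aperture":0.06}, {"trans":[0, 0, 0.037], "aperture":0.06}, {"trans":[0, 0, 0.037], "aperture":0.06}]';python3 -m pendant '[{"aperture":0.04}, {"aperture":0.022}, {"aperture":0.022}, {"aperture":0.022}, {"aperture":0.022}]'; python3 d.py .6284 .29 .175
```

```text
clock: 5.9
tool_pos: [0.4303, -0.2024, 0.014]
orientation: [180.0, -0.0, -165.0]
force: [0.2, -0.1, 0.2]
opening: 0.0599
gripper_force: 0.0
clock: 6.52
tool_pos: [0.4306, -0.2024, 0.0145]
orientation: [-180.0, 0.0, -165.1]
force: [-0.3, 0.6, 2.4]
opening: 0.0291
gripper_force: 30.0
t 6.53 [ 0.4306 -0.2024  0.0145] [-1.7999e+02  1.0000e-02 -1.6505e+02] shift [-0.3181  0.4247 -0.1605]
```

```bash
python3 -m pendant '[{"trans":[0, 0, -0.02], "aperture":0.02}, {"trans":[0, 0, -0.07], "aperture":0.02}, {"trans":[0, 0, -0.12], "aperture":0.02}, {"trans":[-0.02, 0.03, -0.16], "aperture":0.02}, {"trans":[-0.318, 0.425, -0.16], "aperture":0.02}, {"trans":[-0.318, 0.425, -0.16], "aperture":0.02}, {"trans":[-0.318, 0.425, -0.16], "aperture":0.02}, {"trans":[-0.318, 0.425, -0.16], "aperture":0.02}]'; python3 d.py .6284 .29 .175
```

```text
clock: 7.52
tool_pos: [0.5354, 0.0653, 0.1734]
orientation: [180.0, -0.1, -165.1]
force: [1.5, -0.8, -4.8]
opening: 0.0292
gripper_force: 30.0
t 7.53 [0.5354 0.0653 0.1734] [ 1.7998e+02 -1.0000e-01 -1.6506e+02] shift [-0.1477  0.1931 -0.0016]
```

```bash
python3 -m pendant '[{"trans":[-0.13, 0.18, 0], "aperture":0.02}, {"trans":[-0.13, 0.18, 0], "aperture":0.02}, {"trans":[-0.13, 0.18, 0], "aperture":0.02}, {"trans":[-0.13, 0.18, 0], "aperture":0.02}, {"trans":[-0.13, 0.18, 0], "aperture":0.02}, {"trans":[-0.13, 0.18, 0], "aperture":0.02}]'; python3 d.py .6284 .29 .175; python3 w.py w3
python3 - <<'E'
from h import *
for n in("side","scene"):
    s=optics.snapshot(n);np.save(n+".npy",cloud(s))
E
python3 - <<'E'
from m import *
for W in(S,D):
    P=near(W,(.6284,.29),.11,.166,.185).astype(np.float32); print(len(P)); e,R=cv2.minEnclosingCircle(P[:,:2].copy()); print(e,R)
    c=(.6284,.29)
    P=near(W,c,.1,.081,.089); print("pan",circ(P,c,.07825),len(P))
E
```

```text
clock: 8.28
tool_pos: [0.6141, 0.2703, 0.1726]
orientation: [-180.0, -0.2, -165.1]
force: [-0.4, -0.4, -4.5]
opening: 0.029
gripper_force: 30.0
t 8.28 [0.6141 0.2703 0.1726] [-179.96   -0.18 -165.06] shift [-0.0189  0.0154 -0.0024]
t 8.275 [0.6141 0.2703 0.1726] [-179.96   -0.18 -165.06] vel 1.12
lid steel [0.4588 0.3064] 0.0627 flange z 0.0956 tilt mm/m [-110.  -34.]
lid blue [0.6469 0.0486] 0.0595 flange z 0.0756 tilt mm/m [-1.  5.]
pan steel [0.4284 0.2973] 2562 zmed 0.0953 coverage 13
pan blue [0.647  0.0385] 2038 zmed 0.0753 coverage 17
1076
(0.6112446188926697, 0.26711946725845337) 0.08588176220655441
pan [0.62697811 0.28930716] 211
5717
(0.6097826957702637, 0.2699514329433441) 0.08385171741247177
pan [0.62546943 0.29295127] 869
```

```bash
python3 -m pendant '[{"trans":[-0.02, 0.016, 0], "aperture":0.02}, {"trans":[-0.02, 0.016, 0.03], "aperture":0.02}, {"trans":[-0.02, 0.016, 0.055], "aperture":0.02}, {"trans":[-0.02, 0.016, 0.063], "aperture":0.02}, {"trans":[-0.02, 0.016, 0.068], "aperture":0.02}, {"trans":[-0.02, 0.016, 0.073], "aperture":0.02}, {"trans":[-0.02, 0.016, 0.073], "aperture":0.02}]'; python3 d.py .629 .291 .0895
```

```text
clock: 9.3
tool_pos: [0.6305, 0.2915, 0.1016]
orientation: [180.0, 0.0, -165.1]
force: [-0.2, 0.8, -5.2]
opening: 0.0291
gripper_force: 30.0
t 9.3 [0.6305 0.2915 0.1016] [ 1.7999e+02  2.0000e-02 -1.6506e+02] shift [ 0.0016 -0.0001  0.0121]
```

```bash
python3 -m pendant '[{"trans":[0.001, 0, 0.004], "aperture":0.02}, {"trans":[0.001, 0, 0.007], "aperture":0.02}, {"trans":[0.001, 0, 0.009], "aperture":0.02}, {"trans":[0.001, 0, 0.010], "aperture":0.02}, {"trans":[0.001, 0, 0.011], "aperture":0.02}, {"trans":[0.001, 0, 0.0115], "aperture":0.02}, {"trans":[0.001, 0, 0.012], "aperture":0.02}, {"trans":[0.001, 0, 0.012], "aperture":0.02}]'; python3 d.py .629 .291 .0895
```

```text
clock: 10.3
tool_pos: [0.6295, 0.2913, 0.0896]
orientation: [180.0, 0.0, -165.1]
force: [-1.8, -0.0, -2.9]
opening: 0.0294
gripper_force: 30.0
t 10.3 [0.6295 0.2913 0.0896] [ 1.8000e+02  2.0000e-02 -1.6505e+02] shift [ 0.0006 -0.0001  0.0001]
```

```bash
python3 -m pendant '[{"trans":[0, 0, 0.0005], "aperture":0.02}, {"trans":[0, 0, 0.001], "aperture":0.02}, {"trans":[0, 0, 0.001], "aperture":0.02}]'; python3 -m pendant '[{"aperture":0.032}, {"aperture":0.04}, {"aperture":0.06}, {"aperture":0.06}, {"trans":[0, 0, -0.03], "aperture":0.06}, {"trans":[0, 0, -0.08], "aperture":0.06}, {"trans":[0, 0, -0.11], "aperture":0.06}, {"trans":[0, 0, -0.11], "aperture":0.06}]';  python3 w.py w4; python3 d.py .586 -.387 .17
```

```text
clock: 10.68
tool_pos: [0.6295, 0.2913, 0.0895]
orientation: [180.0, 0.0, -165.0]
force: [-5.1, -1.6, 6.7]
opening: 0.0293
gripper_force: 30.0
clock: 11.68
tool_pos: [0.6309, 0.2921, 0.2017]
orientation: [179.9, 0.3, -165.0]
force: [0.2, -0.1, -0.2]
opening: 0.06
gripper_force: 0.0
t 11.675 [0.6309 0.2921 0.2017] [ 179.89    0.31 -165.04] vel 3.19
knob red 0.075 [0.6283 0.2901] 0.0151 med [0.6264 0.2898 0.1229] 1677
lid red [0.6279 0.2906] 0.0831 flange z 0.0889 tilt mm/m [ 1. -1.]
lid steel [0.4735 0.3102] 0.0522 flange z nan tilt mm/m [0. 0.]
lid blue [0.6468 0.0486] 0.0598 flange z 0.0757 tilt mm/m [ 0. -1.]
pan red [0.6278 0.2903] 5661 zmed 0.0884 coverage 36
pan steel [0.4285 0.2975] 1607 zmed 0.0953 coverage 11
pan blue [0.6473 0.0386] 1811 zmed 0.0753 coverage 18
t 11.72 [0.6299 0.2916 0.1995] [ 1.7993e+02  1.3000e-01 -1.6506e+02] shift [ 0.2173 -0.6443  0.0295]
  return _methods._mean(a, axis=axis, dtype=dtype,
  ret = ret.dtype.type(ret / rcount)
```

Red lid is seated level: flange z 0.0889. Next the steel (grey) lid at (0.586, -0.387).

```bash
python3 -m pendant '[{"trans":[0.217, -0.644, 0], "aperture":0.06}, {"trans":[0.217, -0.644, 0], "aperture":0.06}, {"trans":[0.217, -0.644, 0], "aperture":0.06}, {"trans":[0.217, -0.644, 0], "aperture":0.06}, {"trans":[0.217, -0.644, 0], "aperture":0.06}, {"trans":[0.217, -0.644, 0], "aperture":0.06}, {"trans":[0.217, -0.644, 0], "aperture":0.06}, {"trans":[0.217, -0.644, 0], "aperture":0.06}]'; python3 d.py .5865 -.3865 .0135
```

```text
clock: 12.72
tool_pos: [0.5963, -0.2095, 0.1969]
orientation: [180.0, -0.1, -165.1]
force: [1.3, -0.8, -0.7]
opening: 0.0599
gripper_force: 0.0
t 12.72 [ 0.5963 -0.2095  0.1969] [ 1.7995e+02 -1.0000e-01 -1.6505e+02] shift [ 0.0552 -0.1684  0.1834]
```

```bash
python3 -m pendant '[{"trans":[0.05, -0.15, 0.02], "aperture":0.06}, {"trans":[0.05, -0.15, 0.04], "aperture":0.06}, {"trans":[0.05, -0.15, 0.08], "aperture":0.06}, {"trans":[0.05, -0.15, 0.1], "aperture":0.06}, {"trans":[0.05, -0.15, 0.12], "aperture":0.06}, {"trans":[0.05, -0.15, 0.12], "aperture":0.06}]'; python3 w.py w5 2>/dev/null; python3 d.py .5865 -.3865 .0135
```

```text
clock: 13.48
tool_pos: [0.5856, -0.365, 0.0749]
orientation: [179.8, -0.3, -165.1]
force: [-0.5, -0.2, 0.3]
opening: 0.0603
gripper_force: 0.0
t 13.475 [ 0.5856 -0.365   0.0749] [ 179.81   -0.27 -165.1 ] vel 2.18
knob steel 0 [ 0.5856 -0.3872] 0.0151 med [ 0.5835 -0.3873  0.0479] 2603
lid steel [ 0.5859 -0.3874] 0.0732 flange z 0.0139 tilt mm/m [ 1. -0.]
lid blue [ 0.4905 -0.3672] 0.0793 flange z 0.0162 tilt mm/m [24.  7.]
t 13.53 [ 0.5868 -0.3653  0.0767] [ 1.7991e+02 -1.5000e-01 -1.6506e+02] shift [ 0.0057 -0.0204  0.0632]
```

```bash
python3 -m pendant '[{"trans":[0.006, -0.021, 0], "aperture":0.06}, {"trans":[0.006, -0.021, 0.02], "aperture":0.06}, {"trans":[0.006, -0.021, 0.045], "aperture":0.06}, {"trans":[0.006, -0.021, 0.058], "aperture":0.06}, {"trans":[0.006, -0.021, 0.063], "aperture":0.06}, {"trans":[0.006, -0.021, 0.063], "aperture":0.06}, {"trans":[0.006, -0.021, 0.063], "aperture":0.04}]'; python3 d.py .5865 -.3865 .0135; python3 -m pendant '[{"aperture":0.02}, {"aperture":0.02}, {"aperture":0.02}, {"aperture":0.02}]';  python3 d.py .429 .2975 .17
```

```text
clock: 14.4
tool_pos: [0.588, -0.3877, 0.0163]
orientation: [-179.9, 0.1, -165.0]
force: [-0.3, 0.2, 1.2]
opening: 0.0545
gripper_force: 0.0
t 14.4 [ 0.588  -0.3877  0.0163] [-1.7994e+02  6.0000e-02 -1.6504e+02] shift [0.0011 0.0015 0.0028]
clock: 14.9
tool_pos: [0.5874, -0.3873, 0.0156]
orientation: [-180.0, 0.0, -165.1]
force: [-0.9, 2.2, 3.5]
opening: 0.0293
gripper_force: 30.0
t 14.9 [ 0.5874 -0.3873  0.0156] [-1.8000e+02  1.0000e-02 -1.6506e+02] shift [-0.0235  0.7025 -0.1544]
```

```bash
python3 -m pendant '[{"trans":[0, 0, -0.02], "aperture":0.02}, {"trans":[0, 0, -0.07], "aperture":0.02}, {"trans":[0, 0, -0.12], "aperture":0.02}, {"trans":[0, 0.04, -0.155], "aperture":0.02}, {"trans":[-0.024, 0.703, -0.155], "aperture":0.02}, {"trans":[-0.024, 0.703, -0.155], "aperture":0.02}, {"trans":[-0.024, 0.703, -0.155], "aperture":0.02}, {"trans":[-0.024, 0.703, -0.155], "aperture":0.02}]'; python3 d.py .4295 .2982 .165
```

```text
clock: 15.9
tool_pos: [0.5206, -0.1034, 0.1713]
orientation: [-180.0, 0.1, -165.1]
force: [1.5, 1.7, -3.5]
opening: 0.0289
gripper_force: 30.0
t 15.9 [ 0.5206 -0.1034  0.1713] [-1.7999e+02  6.0000e-02 -1.6508e+02] shift [-0.0154  0.4115  0.0063]
```

```bash
python3 -m pendant '[{"trans":[-0.015, 0.39, 0], "aperture":0.02}, {"trans":[-0.015, 0.39, 0], "aperture":0.02}, {"trans":[-0.015, 0.39, 0], "aperture":0.02}, {"trans":[-0.015, 0.39, 0], "aperture":0.02}, {"trans":[-0.015, 0.39, 0], "aperture":0.02}, {"trans":[-0.015, 0.39, 0], "aperture":0.02}, {"trans":[-0.015, 0.39, 0], "aperture":0.02}, {"trans":[-0.015, 0.39, 0], "aperture":0.02}]';python3 -m pendant '[{"aperture":0.02}, {"aperture":0.02}]' >/dev/null; python3 d.py .4295 .2982 .1006
```

```text
clock: 16.9
tool_pos: [0.4349, 0.2764, 0.1707]
orientation: [180.0, 0.0, -164.9]
force: [0.5, -0.3, -4.2]
opening: 0.029
gripper_force: 30.0
t 17.15 [0.4356 0.2745 0.1705] [ 180.      0.   -165.14] shift [-0.0002  0.0245  0.0699]
```

```bash
python3 -m pendant '[{"trans":[0, 0.0245, 0], "aperture":0.02}, {"trans":[0, 0.0245, 0.02], "aperture":0.02}, {"trans":[0, 0.0245, 0.045], "aperture":0.02}, {"trans":[0, 0.0245, 0.053], "aperture":0.02}, {"trans":[0, 0.0245, 0.057], "aperture":0.02}, {"trans":[0, 0.0245, 0.057], "aperture":0.02}]'; python3 d.py .4295 .2982 .1006
```

```text
clock: 17.9
tool_pos: [0.4294, 0.2993, 0.1138]
orientation: [180.0, 0.0, -165.1]
force: [-0.1, -0.6, -3.2]
opening: 0.0292
gripper_force: 30.0
t 17.9 [0.4294 0.2993 0.1138] [ 1.7998e+02  4.0000e-02 -1.6508e+02] shift [ 0.0002 -0.0011  0.0132]
```

```bash
python3 -m pendant '[{"trans":[0, -0.001, 0.004], "aperture":0.02}, {"trans":[0, -0.001, 0.008], "aperture":0.02}, {"trans":[0, -0.001, 0.010], "aperture":0.02}, {"trans":[0, -0.001, 0.0115], "aperture":0.02}, {"trans":[0, -0.001, 0.0125], "aperture":0.02}, {"trans":[0, -0.001, 0.013], "aperture":0.02}, {"trans":[0, -0.001, 0.0135], "aperture":0.02}, {"trans":[0, -0.001, 0.0135], "aperture":0.02}]'; python3 d.py .4295 .2982 .1006
```

```text
clock: 18.9
tool_pos: [0.4293, 0.2984, 0.1005]
orientation: [180.0, 0.0, -165.0]
force: [-3.2, -1.4, 4.9]
opening: 0.0293
gripper_force: 30.0
t 18.9 [0.4293 0.2984 0.1005] [ 1.7999e+02  3.0000e-02 -1.6504e+02] shift [-0.0001 -0.0002 -0.0001]
```

Contact is firm (up to +8 N relative), so I'll release and go up.

```bash
python3 -m pendant '[{"aperture":0.032}, {"aperture":0.04}, {"aperture":0.06}, {"aperture":0.06}, {"trans":[0, 0, -0.03], "aperture":0.06}, {"trans":[0, 0, -0.07], "aperture":0.06}, {"trans":[0, 0, -0.09], "aperture":0.06}, {"trans":[0, 0, -0.09], "aperture":0.06}]';  python3 w.py w6 2>/dev/null; python3 d.py .4213 -.376 .17
```

```text
clock: 19.9
tool_pos: [0.4299, 0.2992, 0.1915]
orientation: [179.9, 0.2, -165.1]
force: [0.3, -0.8, -0.2]
opening: 0.0599
gripper_force: 0.0
t 19.9 [0.4299 0.2992 0.1915] [ 1.7988e+02  1.6000e-01 -1.6505e+02] vel 2.45
lid red [0.4896 0.2961] 0.096 flange z 0.1008 tilt mm/m [-95.   4.]
knob steel 0.085 [0.4278 0.2972] 0.015 med [0.426  0.2968 0.1329] 1972
lid steel [0.4277 0.2977] 0.0731 flange z 0.0989 tilt mm/m [ 1. -1.]
lid cream [0.4399 0.0477] 0.0482 flange z 0.0556 tilt mm/m [0. 5.]
pan red [0.627  0.2925] 847 zmed 0.0883 coverage 7
pan steel [0.4273 0.2973] 5191 zmed 0.0984 coverage 36
pan cream [0.4411 0.0333] 1328 zmed 0.0553 coverage 16
t 19.95 [0.4293 0.2986 0.1901] [ 1.7994e+02  5.0000e-02 -1.6506e+02] shift [ 0.1816 -0.6497  0.0201]
```

Steel is seated and level. Blue lid next.

```bash
python3 -m pendant '[{"trans":[0.182, -0.65, 0], "aperture":0.06}, {"trans":[0.182, -0.65, 0], "aperture":0.06}, {"trans":[0.182, -0.65, 0], "aperture":0.06}, {"trans":[0.182, -0.65, 0], "aperture":0.06}, {"trans":[0.182, -0.65, 0], "aperture":0.06}, {"trans":[0.182, -0.65, 0], "aperture":0.06}, {"trans":[0.182, -0.65, 0], "aperture":0.06}, {"trans":[0.182, -0.65, 0], "aperture":0.06}]'; python3 d.py .4216 -.377 .0145
```

```text
clock: 20.95
tool_pos: [0.4223, -0.2035, 0.1889]
orientation: [180.0, -0.0, -165.0]
force: [1.5, -0.0, 1.0]
opening: 0.0596
gripper_force: 0.0
t 20.95 [ 0.4223 -0.2035  0.1889] [ 1.7997e+02 -5.0000e-02 -1.6505e+02] shift [ 0.0454 -0.1674  0.1744]
```

```bash
python3 -m pendant '[{"trans":[0.042, -0.152, 0.02], "aperture":0.06}, {"trans":[0.042, -0.152, 0.04], "aperture":0.06}, {"trans":[0.042, -0.152, 0.07], "aperture":0.06}, {"trans":[0.042, -0.152, 0.1], "aperture":0.06}, {"trans":[0.042, -0.152, 0.11], "aperture":0.06}, {"trans":[0.042, -0.152, 0.11], "aperture":0.06}]'; python3 w.py w7 2>/dev/null; python3 d.py .4216 -.377 .0145
```

```text
clock: 21.7
tool_pos: [0.4214, -0.3589, 0.0792]
orientation: [179.9, -0.1, -165.0]
force: [0.9, 0.1, -0.5]
opening: 0.06
gripper_force: 0.0
t 21.7 [ 0.4214 -0.3589  0.0792] [ 1.7995e+02 -8.0000e-02 -1.6502e+02] vel 1.81
knob blue 0 [ 0.4208 -0.3777] 0.0152 med [ 0.4187 -0.3778  0.0478] 2524
lid blue [ 0.4205 -0.3778] 0.0633 flange z 0.014 tilt mm/m [2. 0.]
t 21.75 [ 0.4222 -0.3591  0.0803] [-179.98    0.   -165.  ] shift [ 0.0052 -0.0172  0.0658]
```

```bash
python3 -m pendant '[{"trans":[0.005, -0.018, 0], "aperture":0.06}, {"trans":[0.005, -0.018, 0.02], "aperture":0.06}, {"trans":[0.005, -0.018, 0.045], "aperture":0.06}, {"trans":[0.005, -0.018, 0.06], "aperture":0.06}, {"trans":[0.005, -0.018, 0.065], "aperture":0.06}, {"trans":[0.005, -0.018, 0.065], "aperture":0.06}, {"trans":[0.005, -0.018, 0.065], "aperture":0.04}]'; python3 d.py .4216 -.377 .0145; python3 -m pendant '[{"aperture":0.02}, {"aperture":0.02}, {"aperture":0.02}, {"aperture":0.02}]';  python3 d.py .6483 .0385 .16
```

```text
clock: 22.62
tool_pos: [0.4222, -0.3783, 0.0156]
orientation: [-179.9, 0.1, -165.0]
force: [0.4, -0.5, 0.9]
opening: 0.0544
gripper_force: 0.0
t 22.62 [ 0.4222 -0.3783  0.0156] [-1.7995e+02  6.0000e-02 -1.6504e+02] shift [0.0002 0.0014 0.0011]
clock: 23.12
tool_pos: [0.4216, -0.3779, 0.015]
orientation: [180.0, 0.0, -165.1]
force: [-0.3, 1.8, 3.1]
opening: 0.0291
gripper_force: 30.0
t 23.12 [ 0.4216 -0.3779  0.015 ] [ 180.      0.   -165.05] shift [-0.3264  0.3438 -0.145 ]
```

```bash
python3 -m pendant '[{"trans":[0, 0, -0.02], "aperture":0.02}, {"trans":[0, 0, -0.07], "aperture":0.02}, {"trans":[0, 0, -0.12], "aperture":0.02}, {"trans":[-0.03, 0.03, -0.145], "aperture":0.02}, {"trans":[-0.31, 0.33, -0.145], "aperture":0.02}, {"trans":[-0.31, 0.33, -0.145], "aperture":0.02}, {"trans":[-0.31, 0.33, -0.145], "aperture":0.02}, {"trans":[-0.31, 0.33, -0.145], "aperture":0.02}]'; python3 d.py .648 .0385 .12
```

```text
clock: 24.12
tool_pos: [0.5606, -0.1187, 0.1593]
orientation: [180.0, -0.0, -165.1]
force: [1.1, -0.5, -3.1]
opening: 0.0291
gripper_force: 30.0
t 24.12 [ 0.5606 -0.1187  0.1593] [ 1.7998e+02 -4.0000e-02 -1.6507e+02] shift [-0.1249  0.1294  0.0393]
```

```bash
python3 -m pendant '[{"trans":[-0.105, 0.11, 0], "aperture":0.02}, {"trans":[-0.105, 0.11, 0], "aperture":0.02}, {"trans":[-0.105, 0.11, 0], "aperture":0.02}, {"trans":[-0.105, 0.11, 0], "aperture":0.02}, {"trans":[-0.105, 0.11, 0], "aperture":0.02}, {"trans":[-0.105, 0.11, 0], "aperture":0.02}]'; python3 w.py w8 2>/dev/null|grep pan; python3 d.py .648 .0385 .080
```

```text
clock: 24.88
tool_pos: [0.6329, 0.0115, 0.1597]
orientation: [180.0, -0.0, -165.1]
force: [-0.2, -0.4, -3.2]
opening: 0.0291
gripper_force: 30.0
pan red [0.6272 0.2888] 1582 zmed 0.0881 coverage 9
pan cream [0.4422 0.0317] 1234 zmed 0.0553 coverage 11
t 24.93 [0.6331 0.0115 0.1599] [ 180.     -0.   -165.14] shift [-0.0213  0.0222  0.0799]
```

```bash
python3 -m pendant '[{"trans":[-0.021, 0.0215, 0], "aperture":0.02}, {"trans":[-0.021, 0.0215, 0.025], "aperture":0.02}, {"trans":[-0.021, 0.0215, 0.05], "aperture":0.02}, {"trans":[-0.021, 0.0215, 0.062], "aperture":0.02}, {"trans":[-0.021, 0.0215, 0.067], "aperture":0.02}, {"trans":[-0.021, 0.0215, 0.067], "aperture":0.02}]'; python3 d.py .648 .0385 .080
```

```text
clock: 25.68
tool_pos: [0.6487, 0.0389, 0.0932]
orientation: [-180.0, 0.0, -165.1]
force: [-0.4, -0.2, -2.4]
opening: 0.029
gripper_force: 30.0
t 25.68 [0.6487 0.0389 0.0932] [-1.7999e+02  3.0000e-02 -1.6506e+02] shift [ 0.0008 -0.0002  0.0132]
```

```bash
python3 -m pendant '[{"trans":[0.0005, 0, 0.004], "aperture":0.02}, {"trans":[0.0005, 0, 0.008], "aperture":0.02}, {"trans":[0.0005, 0, 0.010], "aperture":0.02}, {"trans":[0.0005, 0, 0.0115], "aperture":0.02}, {"trans":[0.0005, 0, 0.0125], "aperture":0.02}, {"trans":[0.0005, 0, 0.013], "aperture":0.02}, {"trans":[0.0005, 0, 0.0135], "aperture":0.02}, {"trans":[0.0005, 0, 0.0135], "aperture":0.02}]'; python3 d.py .648 .0385 .080
```

```text
clock: 26.68
tool_pos: [0.6479, 0.0387, 0.08]
orientation: [-180.0, 0.0, -165.0]
force: [-4.3, -0.8, 5.6]
opening: 0.0292
gripper_force: 30.0
t 26.68 [0.6479 0.0387 0.08  ] [-1.7999e+02  3.0000e-02 -1.6505e+02] shift [-0.     -0.0002  0.    ]
```

```bash
python3 -m pendant '[{"aperture":0.032}, {"aperture":0.04}, {"aperture":0.06}, {"aperture":0.06}, {"trans":[0, 0, -0.03], "aperture":0.06}, {"trans":[0, 0, -0.07], "aperture":0.06}, {"trans":[0, 0, -0.09], "aperture":0.06}, {"trans":[0, 0, -0.09], "aperture":0.06}]';  python3 w.py w9 2>/dev/null; python3 d.py .630 -.208 .0145
```

```text
clock: 27.68
tool_pos: [0.6489, 0.039, 0.1713]
orientation: [180.0, 0.2, -165.0]
force: [0.2, 0.3, -0.6]
opening: 0.06
gripper_force: 0.0
t 27.675 [0.6489 0.039  0.1713] [ 180.      0.22 -165.05] vel 2.49
lid red [0.5791 0.2013] 0.0792 flange z 0.0974 tilt mm/m [-167.  133.]
knob blue 0.065 [0.647  0.0379] 0.015 med [0.6453 0.0373 0.1129] 1977
lid blue [0.6471 0.038 ] 0.063 flange z 0.079 tilt mm/m [-0. -1.]
knob cream 0 [ 0.629  -0.2065] 0.0147 med [ 0.6275 -0.1984  0.0461] 950
lid cream [ 0.6295 -0.2079] 0.0532 flange z 0.0141 tilt mm/m [ 1. -5.]
pan red [0.6287 0.289 ] 1443 zmed 0.0882 coverage 7
pan blue [0.647 0.038] 4638 zmed 0.0784 coverage 36
t 27.73 [0.648  0.0389 0.1697] [ 1.7998e+02  7.0000e-02 -1.6507e+02] shift [ 0.081  -0.2339  0.1552]
```

Blue is seated and level. Cream lid last.

```bash
python3 -m pendant '[{"trans":[0.079, -0.227, 0], "aperture":0.06}, {"trans":[0.079, -0.227, 0], "aperture":0.06}, {"trans":[0.079, -0.227, 0], "aperture":0.06}, {"trans":[0.079, -0.227, 0.03], "aperture":0.06}, {"trans":[0.079, -0.227, 0.06], "aperture":0.06}, {"trans":[0.079, -0.227, 0.09], "aperture":0.06}, {"trans":[0.079, -0.227, 0.09], "aperture":0.06}, {"trans":[0.079, -0.227, 0.09], "aperture":0.06}]'; python3 w.py w10 2>/dev/null|grep cream; python3 d.py .630 -.208 .0145
```

```text
clock: 28.72
tool_pos: [0.6304, -0.201, 0.0797]
orientation: [-180.0, -0.0, -165.0]
force: [0.3, 0.0, 0.5]
opening: 0.0602
gripper_force: 0.0
knob cream 0 [ 0.6293 -0.2092] 0.015 med [ 0.6274 -0.2094  0.0479] 2484
lid cream [ 0.6293 -0.2088] 0.053 flange z 0.0141 tilt mm/m [-0. -2.]
t 28.77 [ 0.6308 -0.2009  0.0803] [-1.7996e+02  7.0000e-02 -1.6502e+02] shift [ 0.0027 -0.0066  0.0658]
```

```bash
python3 -m pendant '[{"trans":[0.003, -0.007, 0.01], "aperture":0.06}, {"trans":[0.003, -0.007, 0.03], "aperture":0.06}, {"trans":[0.003, -0.007, 0.05], "aperture":0.06}, {"trans":[0.003, -0.007, 0.061], "aperture":0.06}, {"trans":[0.003, -0.007, 0.065], "aperture":0.06}, {"trans":[0.003, -0.007, 0.065], "aperture":0.06}, {"trans":[0.003, -0.007, 0.065], "aperture":0.04}]'; python3 d.py .630 -.208 .0145; python3 -m pendant '[{"aperture":0.02}, {"aperture":0.02}, {"aperture":0.02}, {"aperture":0.02}]';  python3 d.py .4423 .0322 .155
```

```text
clock: 29.65
tool_pos: [0.6295, -0.2086, 0.0151]
orientation: [-180.0, 0.1, -165.0]
force: [0.3, 0.8, 0.8]
opening: 0.0546
gripper_force: 0.0
t 29.65 [ 0.6295 -0.2086  0.0151] [-1.7997e+02  7.0000e-02 -1.6505e+02] shift [-0.0006  0.0005  0.0006]
clock: 30.15
tool_pos: [0.6291, -0.2085, 0.0145]
orientation: [-180.0, 0.0, -165.1]
force: [-1.5, 0.2, 2.2]
opening: 0.029
gripper_force: 30.0
t 30.15 [ 0.6291 -0.2085  0.0145] [-1.7999e+02  1.0000e-02 -1.6505e+02] shift [ 0.1184  0.2807 -0.1405]
```

```bash
python3 -m pendant '[{"trans":[0, 0, -0.02], "aperture":0.02}, {"trans":[0, 0, -0.07], "aperture":0.02}, {"trans":[0, 0, -0.11], "aperture":0.02}, {"trans":[0.02, 0.04, -0.12], "aperture":0.02}, {"trans":[0.115, 0.272, -0.12], "aperture":0.02}, {"trans":[0.115, 0.272, -0.12], "aperture":0.02}, {"trans":[0.115, 0.272, -0.12], "aperture":0.02}, {"trans":[0.115, 0.272, -0.12], "aperture":0.02}]'; python3 -m pendant '[{"aperture":0.02}, {"aperture":0.02}]' >/dev/null; python3 d.py .4423 .0322 .0595
```

```text
clock: 31.15
tool_pos: [0.4466, 0.0252, 0.134]
orientation: [180.0, -0.0, -165.1]
force: [2.1, 2.7, -1.0]
opening: 0.0293
gripper_force: 30.0
t 31.4 [0.4482 0.0246 0.1345] [ 1.7999e+02  3.0000e-02 -1.6496e+02] shift [0.0037 0.0089 0.075 ]
```

```bash
python3 -m pendant '[{"trans":[0.0035, 0.0085, 0], "aperture":0.02}, {"trans":[0.0035, 0.0085, 0.025], "aperture":0.02}, {"trans":[0.0035, 0.0085, 0.05], "aperture":0.02}, {"trans":[0.0035, 0.0085, 0.058], "aperture":0.02}, {"trans":[0.0035, 0.0085, 0.062], "aperture":0.02}, {"trans":[0.0035, 0.0085, 0.062], "aperture":0.02}]'; python3 d.py .4423 .0322 .0595
```

```text
clock: 32.15
tool_pos: [0.4429, 0.0313, 0.0726]
orientation: [-180.0, 0.0, -165.1]
force: [0.1, 0.1, -1.7]
opening: 0.0292
gripper_force: 30.0
t 32.15 [0.4429 0.0313 0.0726] [-1.8000e+02  2.0000e-02 -1.6509e+02] shift [0.0004 0.0011 0.0131]
```

```bash
python3 -m pendant '[{"trans":[0.0005, 0.001, 0.004], "aperture":0.02}, {"trans":[0.0005, 0.001, 0.008], "aperture":0.02}, {"trans":[0.0005, 0.001, 0.010], "aperture":0.02}, {"trans":[0.0005, 0.001, 0.0115], "aperture":0.02}, {"trans":[0.0005, 0.001, 0.0125], "aperture":0.02}, {"trans":[0.0005, 0.001, 0.013], "aperture":0.02}, {"trans":[0.0005, 0.001, 0.0133], "aperture":0.02}, {"trans":[0.0005, 0.001, 0.0133], "aperture":0.02}]'; python3 d.py .4423 .0322 .0595
```

```text
clock: 33.15
tool_pos: [0.4418, 0.0322, 0.0594]
orientation: [-180.0, 0.0, -165.0]
force: [-3.0, 0.4, 5.5]
opening: 0.0291
gripper_force: 30.0
t 33.15 [0.4418 0.0322 0.0594] [-1.8000e+02  1.0000e-02 -1.6505e+02] shift [-0.0004 -0.0001 -0.0001]
```

```bash
python3 -m pendant '[{"aperture":0.032}, {"aperture":0.04}, {"aperture":0.06}, {"aperture":0.06}, {"trans":[0, 0, -0.03], "aperture":0.06}, {"trans":[0, 0, -0.09], "aperture":0.06}, {"trans":[0, 0, -0.15], "aperture":0.06}, {"trans":[0, 0, -0.15], "aperture":0.06}]' >/dev/null; python3 -m pendant '[{"trans":[-0.08, -0.05, -0.12], "aperture":0.06}, {"trans":[-0.08, -0.05, -0.12], "aperture":0.06}, {"trans":[-0.08, -0.05, -0.12], "aperture":0.06}, {"trans":[-0.08, -0.05, -0.12], "aperture":0.06}]'; python3 w.py w11 2>/dev/null
python3 - <<'E'
from h import *
g=[cv2.resize(optics.snapshot(n)["frame"],(400,300)) for n in("scene","side","wrist")]
save("fin.png",np.vstack([np.hstack(g[:2]),np.hstack([g[2],g[2]*0])]))
E
```

```text
clock: 34.65
tool_pos: [0.5334, 0.0043, 0.3293]
orientation: [-180.0, 0.1, -165.1]
force: [0.0, 0.0, -1.1]
opening: 0.0601
gripper_force: 0.0
t 34.65 [0.5334 0.0043 0.3293] [-1.8000e+02  5.0000e-02 -1.6512e+02] vel 4.45
knob steel 0.085 [0.4289 0.2935] 0.014 med [0.4315 0.2851 0.1288] 423
lid steel [0.4286 0.2968] 0.0734 flange z 0.0988 tilt mm/m [-1.  3.]
knob blue 0.065 [0.6457 0.0376] 0.0151 med [0.6414 0.0358 0.1126] 568
lid blue [0.6465 0.0373] 0.063 flange z 0.079 tilt mm/m [ 2. -0.]
knob cream 0.045 [0.4426 0.0315] 0.015 med [0.4427 0.0311 0.0927] 748
lid cream [0.4425 0.0317] 0.0534 flange z 0.0591 tilt mm/m [1. 0.]
pan red [0.6259 0.2879] 149 zmed 0.0881 coverage 5
pan steel [0.4283 0.297 ] 1950 zmed 0.0982 coverage 23
pan blue [0.6468 0.0373] 1059 zmed 0.0784 coverage 24
pan cream [0.4425 0.0317] 1677 zmed 0.0583 coverage 36
```

View pics/fin.png

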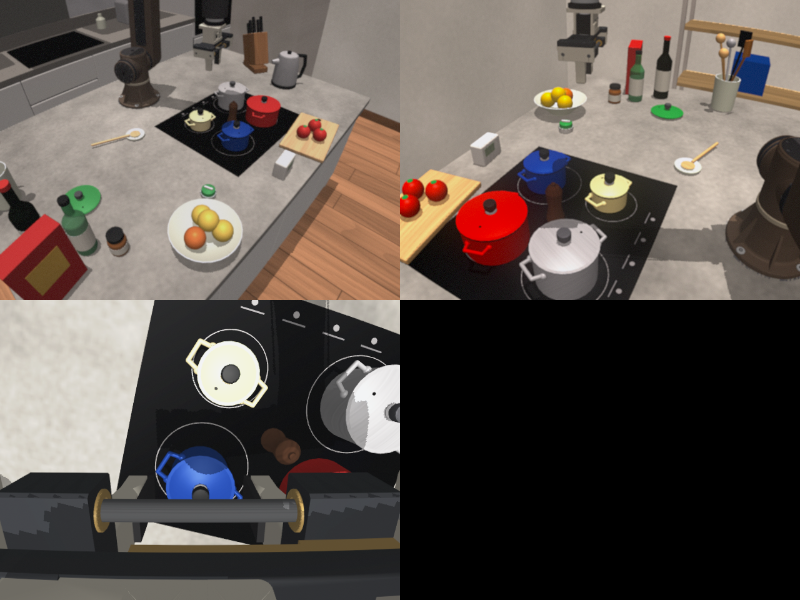

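The final views show all four lids level on their own pans; the mill (554,200 in the side view) and timer (566,126) stand where they were, and the gripper is clear.

```bash
python3 -c "
from plant import job; print(job.close_job())"
```

```text
the job is handed in; nothing more can be done
None
```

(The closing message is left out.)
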